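Open the gearbox filler

TASK

Open the filler neck of the gearbox on the bench: unscrew its cap anticlockwise by its bar grip, a part turn at a time, until it is out of the thread, and lift it clear. Lay the cap down in the steel tray without dropping it and let go; leave the bottle, carton and wrench where they are.

Things in the scene. Friction and masses are not known exactly. Their poses are not given: they have to be found in the camera images.
- gearbox: Aluminium gearbox case, about 230 x 190 x 135 mm, on two wood battens, fixed to the bench. Origin: centre of its underside on the bench; z up. Its filler neck stands near its -x side, which faces roughly towards the robot.
- neck: Filler neck, a fixed aluminium tube 66 mm outside diameter, 62 mm long, leaning 30 degrees from vertical to the gearbox's -x side. Origin: centre of its mouth; z: its axis, out of the mouth. Right-hand thread: the cap rises 18 mm a turn (2.9 mm per radian), with 2 mm of play, and is free after 3.3 rad (190 degrees) anticlockwise from closed, seen looking down on it; more does no harm.
- cap: Loose dark steel screw cap, about 0.3 kg, fully closed at the start. Origin: centre of its disc's underside, which sits on the neck's mouth when closed; z away from its stem. Disc 82 mm diameter, 10 mm thick. Below it a stem 38 mm in diameter down to z = -40 mm, with two lugs reaching 25 mm from the axis. It turns lightly and stays where it is left in the thread.
- tray: Loose open steel tray, outside 200 mm along its x, 170 mm along its y, 30 mm high, walls and floor 4 to 5 mm. Origin: centre of its underside. To the left or to the right of the gearbox.
- carton: Loose closed cardboard carton 130 x 110 x 70 mm, at the other side of the gearbox from the tray. Origin: centre of its underside.
- bottle: Loose white plastic bottle, 72 mm diameter, 190 mm high, left of and behind the work. Origin: centre of its underside.
- wrench: Loose steel wrench 190 mm long lying on the bench, right of and behind the work.
- cap_grip (a point): Where to hold the cap: a bar across the middle of its disc, 72 mm long along the cap's x, 18 mm wide along its y, from 10 to 48 mm above the cap's origin along its z. This point: on the axis, 36 mm above the origin.

How it is judged:
By the outcome, as a careful person would: the job done as asked, in the order asked, and still so for the second after the job is handed in, with the robot touching nothing.
It also fails if it takes over 66 s, if anything falls off the work surface, if the arm or the gripper's body presses on something with over 40 N, if the wrist force passes 120 N, or if a joint passes its speed limit or range.

ROBOT

A 7-joint arm with a two-finger parallel gripper is mounted at the origin on the work surface. World frame = base frame: x ahead of the robot, y to its left, z up, the work surface at z = 0. Lengths are in mm, angles in rad, forces in N, time in s.
With the tool pointing down it reaches from about 425 to 825 mm from the base axis. Payload 3.6 kg.
Tool frame: the origin (TCP) lies midway between the tips of the shut fingers; the grasp point (between the pads) lies 19 mm behind it (pinch_z is the distance from the TCP to the grasp point, in mm); z points along the fingers, y is the line along which they close (so a half turn about z gives the same grasp; the last joint's range is limited). The gripper opens to 85 mm and grips with 20 to 120 N. Pads are 22 mm wide; open, the fingers measure 114 mm over their backs; the gripper's body (76 mm by 85 mm) begins 54 mm behind the grasp point. The pads swing forward as they close: fully open they stand 13 mm farther back than shut.
Start: joints at [-1.284, 0.615, -0.013, 1.423, 0.008, 1.103, -0.04], TCP at [199.985, 618.438, 198.997] pointing down, gripper open.
Joint ranges: [-3.12, 3.12], [-0.3, 2.06], [-1.34, 1.32], [0.26, 2.42], [-1.36, 4.5], [0.01, 1.98], [-2.84, 2.84]. Speed limits (rad/s): [2.79, 2.79, 3.14, 3.14, 3.14, 3.14, 3.14].

INTERFACE

Orientations are given as a rotation vector (axis times angle).
In Python, from plant import * gives the robot as it stands.
- The arm moves only by the tool move_arm, never from a script. Its argument "targets" is one flat list of numbers, 5 for each row, row after row: the opening, from -1 (shut) to 1 (fully open), then the shift along the world's x, y, z as a fraction of full scale, then the turn about the world's z as a fraction of full scale. A call has 1 to 12 rows; each row shifts and turns the commanded pose from where the row before left it; what a row does not reach is not made up. Full scale, the value 1, is 5 cm for a shift and 180 degrees for a turn. A row lasts 1/10 s, in which the tool goes at most 50 mm and 8.59 degrees, less where a joint would pass 70% of its speed; a pose out of reach is approached as far as the arm can. A call with a number of a shift or a turn outside -1 to 1 is refused whole. A call with a gripper value outside its range is refused whole. The fingers move at their own pace and stop on an object; "newtons" is the grip in N (left out, the last holds). Time passes only in rows, so rows that do not move let the fingers close. It gives the time, the measured TCP pose, the force, the opening and the grip force at its end, in the units of the state.
- sense(): the state, without advancing time (a new reading comes with each control period).
- camera(name): name is "scene" or "top" or "wrist"; returns (picture, depth): 384x512x3 uint8, red, green, blue; 384x512 float32, mm along the optical axis (not along the pixel's ray), 0 where there is no reading.
- camera_model(name): a dict with "fov_y" (degrees; the focal length in pixels is half the picture's height over the tangent of half this angle, whatever the lens; pixels are square), "cx", "cy" (the principal point, pixels), "k1" (the pictures are not rectified: a ray, as slopes to the right and down, at radius r is drawn at 1 + k1 r^2 times it, then the intrinsics apply), "position" and "rotation" of the camera in the world. Camera axes: x right, y down, z forward; pixel columns grow to the right and rows downward; lengths in mm; the calibration is good to about 2 mm. A picture is of the moment at which its call begins: read the wrist's pose just before it. camera_model takes no time and is no camera call; for the wrist camera it gives the pose at the moment of the call.
- finish_job(): hands the job in; it is judged then, once.
Trained networks look in the newest picture that a camera, given by its name, has taken for a name from the list of things; names that differ only in an ending like _2 or _b are one class to them, and where a whole thing is asked for, a point or a joint stands for the part that bears it (a point fixed in the world has none). Each returns a list of dicts, best first, with "conf" (0 to 1); they miss things now and then, are a little off and sometimes report something else, mostly with a low value. They report only what shows in the picture. A call takes as long as a camera call.
- recognise(camera, name): "position" ([column, row] in pixels, amid what is visible of it).
- silhouettes(camera, name): "region" (384x512 bool, what is visible of it) and "position" ([column, row] in pixels, amid what is visible of it).
The state is a dict: "clock": time; "joint_positions": joint angles; "joint_velocities": joint speeds; "effort": joint torques, N m; "tcp_pos": TCP position; "orientation": TCP orientation; "contact_force": force on the tool from outside, world axes, zero at the start; "torque": the same for the moment, N m; "opening": finger opening in mm; "finger_force": force on a finger pad.
Only numpy, scipy, OpenCV 4.12 (cv2) and the standard library are available. Lean on these libraries where they do the work, as an engineer would, in place of code of your own. Each camera call takes 0.05 s, during which the arm holds its last target. There are 200 camera calls.

## Working session

There is one attempt and no reset: what is moved stays moved. The work goes in short steps, Python scripts to look and compute and a tool call to move; the robot and the scene stay as the last step left them, time stands still between calls to the robot, and variables do not carry over. Pictures are saved under pics/ and viewed, at most 10 in all, crops included, and the job is handed in when it is done.

Besides the shell and the picture viewer there is one more tool, called after "Emit:" in YAML: its name, and indented under it one key for each argument. move_arm: Moves the arm, as the interface text tells. Shift numbers are shares of 5 cm and turn numbers shares of 180 degrees, none past 1 either way. Its arguments: {"type":"object","properties":{"targets":{"type":"array"},"newtons":{"type":"number"}},"required":["targets"]}

```bash
mkdir -p pics; ls
cat > h.py <<'E'
import numpy as np, cv2
from plant import *
from scipy.spatial.transform import Rotation as R
def rays(m,uv):
    f=192/np.tan(np.radians(m["fov_y"])/2); K=np.array([[f,0,m["cx"]],[0,f,m["cy"]],[0,0,1]])
    return cv2.undistortPoints(np.float64(uv).reshape(-1,1,2),K,np.array([m["k1"],0,0,0.])).reshape(-1,2)
def rot(m):
    r=np.array(m["rotation"],float); return r if r.shape==(3,3) else R.from_rotvec(r).as_matrix()
def cloud(m,d):
    v,u=np.mgrid[:384,:512]; n=rays(m,np.stack([u,v],-1).reshape(-1,2).astype(float))
    P=np.c_[n,np.ones(len(n))]*d.reshape(-1,1)
    return (P@rot(m).T+np.array(m["position"])).reshape(384,512,3)
def proj(m,P):
    f=192/np.tan(np.radians(m["fov_y"])/2); q=(np.atleast_2d(P)-m["position"])@rot(m); s=q[:,:2]/q[:,2:]
    return s*(1+m["k1"]*(s**2).sum(1,keepdims=True))*f+[m["cx"],m["cy"]]
E
python3 - <<'E'
from h import *
print(sense())
for c in("scene","top"):
    m=camera_model(c);p,d=camera(c);P=cloud(m,d);np.savez(c+".npz",p=p,d=d,P=P)
    cv2.imwrite(f"pics/{c}0.png",p[:,:,::-1]); print(c,m)
    for n in("gearbox","neck","cap","tray","carton","bottle","wrench","cap_grip"):
        for s in silhouettes(c,n)[:2]:
            r=s["region"]&(d>0); print(n,round(s["conf"],2),np.round(s["position"]),r.sum(),np.round(np.median(P[r],0)) if r.any() else 0, np.round(np.percentile(P[r],[2,98],axis=0)).tolist() if r.any() else 0)
            np.save(f"{c}_{n}.npy",s["region"]) if s is not None else 0
E
```

```text
pics
{'clock': 0.0, 'joint_positions': array([-1.2845109 ,  0.61596298, -0.01266597,  1.42493943,  0.0081086 ,
        1.10339951, -0.04036832]), 'joint_velocities': array([ 0.00036733,  0.0007287 ,  0.00140785, -0.00019953, -0.00066634,
       -0.00123041, -0.00030246]), 'effort': array([ 7.03676815e-04, -4.69199717e+01,  2.59295180e-01, -1.71027392e+01,
        9.90808709e-03,  9.63444239e-03, -2.08590158e-07]), 'tcp_pos': array([199.71257279, 617.64350932, 197.79629772]), 'orientation': array([-0.4890381 , -3.10289307,  0.0041303 ]), 'contact_force': array([-0.17242941,  0.48185379, -0.00769054]), 'torque': array([-0.03606342,  0.05049999,  0.00026585]), 'finger_force': 0.0, 'opening': 85.42000536603072}
scene {'fov_y': 51.11880775953768, 'cx': 256.8661741377927, 'cy': 187.12258677219117, 'k1': -0.04380672515847966, 'position': array([1100.89383132,   -4.49158501,  930.1495253 ]), 'rotation': array([-1.85933937, -1.88982913,  0.59687642])}
gearbox 0.89 [241. 246.] 8205 [702. -48. 135.] [[588.0, -151.0, 85.0], [787.0, 66.0, 193.0]]
neck 0.85 [241. 214.] 899 [643. -50. 170.] [[621.0
[... 947 characters left out ...]
. -51. 164.] [[631.0, -85.0, 149.0], [669.0, -15.0, 189.0]]
cap 0.9 [271. 172.] 988 [594. -45. 210.] [[553.0, -86.0, 91.0], [630.0, -10.0, 251.0]]
tray 0.76 [134. 217.] 4244 [468. 343.   4.] [[370.0, 253.0, -1.0], [567.0, 429.0, 30.0]]
carton 0.69 [133. 217.] 4228 [468. 342.   4.] [[370.0, 253.0, -1.0], [567.0, 428.0, 30.0]]
carton 0.61 [374. 233.] 2160 [ 444. -338.   69.] [[381.0, -400.0, 9.0], [508.0, -291.0, 74.0]]
bottle 0.57 [140. 128.] 875 [709. 297. 126.] [[685.0, 276.0, 9.0], [749.0, 336.0, 191.0]]
wrench 0.93 [369. 139.] 461 [ 717. -337.    6.] [[671.0, -424.0, -3.0], [758.0, -257.0, 11.0]]
cap_grip 0.72 [271. 174.] 962 [595. -46. 210.] [[553.0, -85.0, 181.0], [630.0, -10.0, 251.0]]
```

Run:
```python
from h import *
a=[]
for c,(x,y) in(("scene",(241,200)),("top",(271,165))):
    z=np.load(c+".npz"); p=z["p"]; k=cv2.resize(p[y-50:y+50,x-65:x+65],(520,400)); a.append(cv2.resize(k,(400,308)))
    a.append(cv2.resize(p,(400,300)))
im=np.vstack([np.hstack([a[0][:290],a[2][:290]]),np.hstack([a[1],a[3]])])
cv2.imwrite("pics/a.png",im[:,:,::-1])
# gearbox yaw from top edge
P=np.load("top.npz")["P"]; r=np.load("top_gearbox.npy")&(abs(P[...,2]-135)<4)
rect=cv2.minAreaRect(P[r][:,:2].astype(np.float32)); print("gearbox top",rect)
r=np.load("top_tray.npy"); print("tray",cv2.minAreaRect(P[r&(P[...,2]>-5)][:,:2].astype(np.float32)))
# cap points
for c in("scene","top"):
    P=np.load(c+".npz")["P"]; Q=P[np.load(c+"_cap_grip.npy")]; Q=Q[Q[:,2]>170]
    # bar top: tilt axis guess yaw
    yaw=0
    for lean in [np.array([-.5,0,.866])]:
        h=Q@lean; print(c,np.histogram(h-h.min(),bins=np.arange(0,90,4))[0],h.min())
        T=Q[h>np.percentile(h,99)-8]; print("bar top",len(T),T.mean(0),cv2.minAreaRect(T[:,:2].astype(np.float32)))
```

```text
gearbox top ((674.6006469726562, -50.204185485839844), (184.80068969726562, 194.73876953125), 86.64183044433594)
tray ((495.78936767578125, 217.3013916015625), (206.19589233398438, 443.5049743652344), 11.182785987854004)
scene [  1  44  90 318  16  20  18  17  14  17  19  14  89  10   0   0   0   0
   0   0   0   0] -134.3547073234587
bar top 119 [614.11408183 -45.75023774 277.30751736] ((827.920166015625, -32.599761962890625), (548.4742431640625, 19.865524291992188), 3.804718255996704)
top [  2   1   0   0   0   0   2  21 247 388  15   7   7   6   6  10   5  26
 174  26   0   0] -158.41868454656796
bar top 227 [577.08836448 -45.93391579 249.04293895] ((554.0073852539062, -38.996463775634766), (30.812570571899414, 113.24409484863281), 72.12234497070312)
```

View pics/a.png

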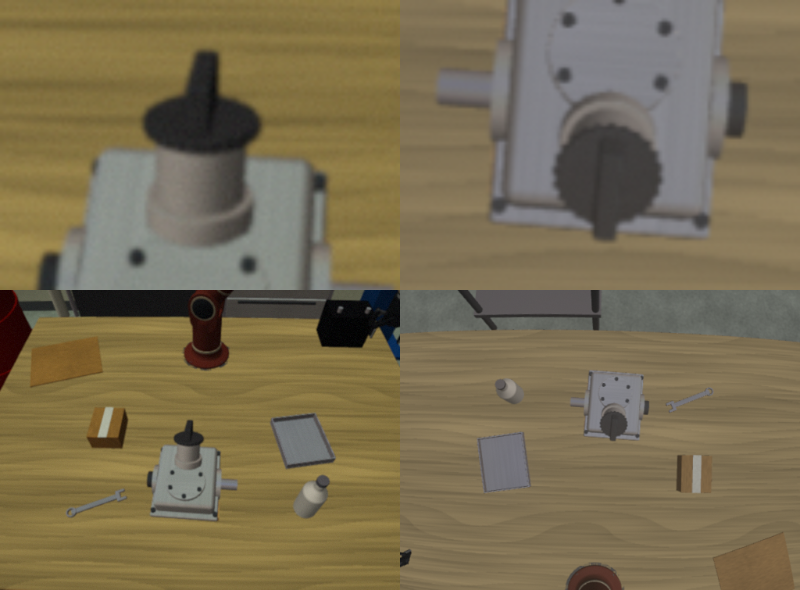

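The arm is off to the left. The cap is at about (271,172) in the top view, with its bar in the lean plane pointing towards the robot. The tray is on the left at (134,217). Next I'll fit the cap's axis, centre and bar direction.

Run:
```python
from h import *
S={}
for c in("scene","top"):
    P=np.load(c+".npz")["P"]; r=np.load(c+"_cap_grip.npy"); r=cv2.dilate(r.astype(np.uint8),np.ones((5,5)))>0
    Q=P[r]; Q=Q[(Q[:,2]>175)&(Q[:,2]<270)]; S[c]=Q
    a=np.array([-.5,0,.866])
    for _ in range(8):
        h=Q@a; k=np.histogram(h,bins=np.arange(-200,0,3)); h0=k[1][k[0].argmax()]+1.5
        D=Q[abs(h-h0)<4]; C=D.mean(0); w=np.linalg.svd(D-C,full_matrices=False)[2][2]; a=w*np.sign(w[2])
    print(c,"axis",a,"tilt",np.degrees(np.arccos(a[2])),"yaw",np.degrees(np.arctan2(-a[1],-a[0])),len(D))
    e1=np.array([a[2],0,-a[0]]);e1/=np.linalg.norm(e1);e2=np.cross(a,e1)
    h=Q@a; h0=np.median(D@a)
    D=Q[abs(h-h0)<5]; xy=np.c_[D@e1,D@e2].astype(np.float32); (cx,cy),rad=cv2.minEnclosingCircle(xy)
    lo,hi=np.percentile(xy,[1,99],axis=0); print(" disc circle",(cx*e1+cy*e2+(h0-10)*a).round(1),rad,"ext",lo,hi,"ctr",((lo+hi)/2@np.array([e1,e2])+(h0-10)*a).round(1))
    T=Q[(h>h0+31)&(h<h0+45)]; xy=np.c_[T@e1,T@e2].astype(np.float32); q=cv2.minAreaRect(xy)
    print(" bar h",np.median(T@a)-h0,len(T),"size",q[1],q[2],"O from bar",(q[0][0]*e1+q[0][1]*e2+(h0-10)*a).round(1),"pca",np.linalg.svd(xy-xy.mean(0),full_matrices=False)[2][0])
P=np.load("top.npz")["P"];d=np.load("top.npz")["d"]
x=P[(d>0)&(P[...,2]>120)&(P[...,2]<140)&(P[...,0]>600)&(P[...,0]<850)&(abs(P[...,1]+50)<160)]
print("gb",cv2.minAreaRect(x[:,:2].astype(np.float32)))
x=P[np.load("top_tray.npy")&(d>0)&(P[...,2]>15)&(P[...,2]<40)]; x=x[np.linalg.norm(x[:,:2]-[468,343],axis=1)<150]
print("tray",cv2.minAreaRect(x[:,:2].astype(np.float32)))
```

```text
scene axis [-0.46929556  0.03166079  0.88247338] tilt 28.057819145741597 yaw -3.859582585436648 439
 disc circle [600.7 -49.7 195.5] 43.819496154785156 ext [587.30848999 -86.30806313] [664.32449951  -5.72385931] ctr [603.9 -49.5 197.2]
 bar h 37.66174645732489 137 size (17.91676139831543, 69.96900177001953) 87.01007843017578 O from bar [601.5 -49.6 195.9] pca [ 0.9980184  -0.06292343]
top axis [-0.49218146  0.03384209  0.86983454] tilt 29.560582679011848 yaw -3.9334303851969823 645
 disc circle [600.8 -48.3 194.4] 43.1358757019043 ext [581.33286133 -82.78417206] [659.01445313  -4.04284334] ctr [602.1 -47.7 195.2]
 bar h 37.75232302842733 228 size (17.95082664489746, 72.92366027832031) 87.05717468261719 O from bar [600.3 -48.1 194.1] pca [-0.99898887  0.04495817]
gb ((689.3389892578125, -53.507781982421875), (196.67164611816406, 177.69239807128906), 89.75301361083984)
tray ((468.8772277832031, 338.9516296386719), (199.16795349121094, 171.9547119140625), 9.84689712524414)
```

```bash
cat > geo.py <<'E'
from h import *
O=np.array([600.8,-48.7,195.0]); ps=np.radians(-3.9); T=np.radians(30)
l=np.array([-np.cos(ps),-np.sin(ps),0]); a=np.sin(T)*l+np.array([0,0,np.cos(T)])
e1=-np.cos(T)*l+np.array([0,0,np.sin(T)]); e2=np.cross(a,e1)
def cap(phi):  # b: bar direction, n: ccw tangent; origin rises
    c,s=np.cos(phi),np.sin(phi); return O+a*2.9*phi, c*e1+s*e2, -s*e1+c*e2
g=np.linspace(-1,1,15)
def push(deg,yaw,rho=26,hx=11,hy=14.5,clr=6,end=-1):
    phi=np.radians(deg); o,b,n=cap(phi); r=end*b; t=end*n
    th=t*[1,1,0]; th/=np.linalg.norm(th); uy=np.array([np.cos(yaw),np.sin(yaw),0]); ux=np.array([-uy[1],uy[0],0])
    I=np.array([[x,y,z] for x in g*36 for y in (-9,9) for z in np.linspace(10,48,20)]); B=o+I[:,:1]*b+I[:,1:2]*n+I[:,2:]*a
    for s in np.arange(60,0,-.5):
        p=o+24*a+rho*r-s*th
        zt=max(((o+10*a-q)@a)/a[2] for q in [p*[1,1,0]+i*hx*ux+j*hy*uy for i in(-1,1) for j in(-1,1)])+clr
        d=B[B[:,2]>zt]-p
        if ((abs(d@ux)<hx)&(abs(d@uy)<hy)).any(): break
    return np.r_[p[:2],zt],s
E
python3 - <<'E'
from geo import *
y=np.radians(72)
for d in range(-20,226,15):
    p,s=push(d,y); print(d,p.round(1),s)
E
```

```text
-20 [577.4 -15.7 204.8] 23.5
-5 [570.2 -19.9 201.7] 24.5
10 [563.8 -23.  199. ] 28.0
25 [557.3 -27.5 196.3] 31.5
40 [551.9 -35.4 194.4] 33.0
55 [548.9 -45.7 194. ] 33.0
70 [550.  -57.7 195.9] 31.0
85 [551.4 -68.1 198. ] 32.0
100 [553.8 -78.2 200.7] 35.0
115 [562.4 -86.1 206.8] 34.5
130 [571.5 -91.4 213.2] 35.5
145 [585.  -88.7 221.7] 30.5
160 [595.3 -83.5 228.3] 27.5
175 [602.9 -77.1 233.3] 26.0
190 [608.6 -70.  237.2] 25.5
205 [612.5 -61.7 240. ] 25.0
220 [614.6 -52.8 241.7] 24.5
```

Emit:
move_arm:
  targets: [-1, 0, -0.8, 0.4, 0, -1, 0.3, -0.9, 0.4, 0, -1, 0.5, -0.8, 0.4, 0, -1, 0.5, -0.8, 0.4, 0, -1, 0.5, -0.8, 0.2, 0, -1, 0.5, -0.8, 0, 0, -1, 0.5, -0.8, 0, 0, -1, 0.5, -0.8, 0, 0, -1, 0.5, -0.8, 0, 0, -1, 0.5, -0.8, 0, 0, -1, 0.5, -0.8, 0, 0, -1, 0.5, -0.8, 0, 0]

```text
clock: 2.1
tcp_pos: [464.1, 135.0, 287.9]
orientation: [0.489, 3.103, 0.001]
contact_force: [0.8, 0.6, -0.1]
opening: 0.2
finger_force: 0.0
```

Emit:
move_arm:
  targets: [-1, 0.53, -0.66, 0, 0, -1, 0.54, -0.67, 0, 0, -1, 0.53, -0.66, 0, 0, -1, 0.54, -0.67, 0, 0, -1, 0, 0, -0.5, 0, -1, 0, 0, -0.5, 0, -1, 0, 0, -0.5, 0, -1, 0, 0, -0.2, 0, -1, 0, -0.2, 0, 0, -1, 0, -0.2, 0, 0, -1, -0.16, -0.06, -0.1, 0, -1, 0, 0, 0, 0]

```text
clock: 3.3
tcp_pos: [561.2, -21.0, 198.0]
orientation: [-0.493, -3.102, 0.001]
contact_force: [-0.2, 1.1, 0.1]
opening: 0.2
finger_force: 0.0
```

Emit:
move_arm:
  targets: [-1, -0.06, -0.05, -0.03, 0, -1, -0.07, -0.04, -0.03, 0, -1, -0.06, -0.08, -0.02, 0, -1, -0.05, -0.08, -0.01, 0, -1, -0.03, -0.1, -0.01, 0, -1, -0.03, -0.1, 0, 0, -1, 0.01, -0.12, 0.02, 0, -1, 0.01, -0.12, 0.02, 0, -1, 0.01, -0.1, 0.02, 0, -1, 0.02, -0.11, 0.02, 0, -1, 0, 0, 0, 0, -1, 0, 0, 0, 0]

```text
clock: 4.5
tcp_pos: [549.9, -64.3, 196.4]
orientation: [-0.489, -3.103, -0.0]
contact_force: [0.2, -0.4, -0.1]
opening: 0.2
finger_force: 0.0
```

Run:
```python
from h import *
print(sense()["tcp_pos"])
a=[]
for c,(x,y) in(("scene",(241,200)),("top",(271,165))):
    p,d=camera(c); a.append(cv2.resize(p[y-70:y+50,x-80:x+80],(400,300)))
cv2.imwrite("pics/b.png",np.hstack(a)[:,:,::-1])
```

```text
[549.89096106 -64.34612838 196.40776368]
```

View pics/b.png

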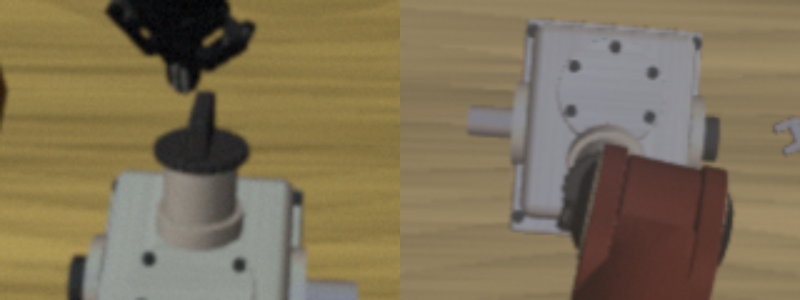

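The bar hasn't moved: it still points at the robot, at about (203,95) in the left crop. The fingertip at (180,90) is slimmer than I modelled and went past the bar's end. I'll back up and repeat the path closer in.

Run:
```python
from geo import *
y=np.radians(72)
q=None
for d in list(range(-45,0,15))+list(range(0,226,12)):
    p,s=push(d,y,rho=17,hx=7,hy=7,clr=9); print(d,p.round(1),s, ((p-q)/50).round(2) if q is not None else ''); q=p
```

```text
-45 [591.3 -24.3 211.4] 15.5 
-30 [585.8 -24.4 209.1] 16.5 [-0.11 -0.   -0.05]
-15 [580.  -27.2 206.7] 16.0 [-0.12 -0.06 -0.05]
0 [575.3 -29.9 205. ] 17.0 [-0.09 -0.05 -0.03]
12 [571.5 -29.5 203.5] 21.0 [-0.08  0.01 -0.03]
24 [567.7 -32.3 202.1] 22.5 [-0.08 -0.06 -0.03]
36 [563.3 -34.5 200.4] 25.5 [-0.09 -0.04 -0.04]
48 [559.9 -39.4 199.3] 26.5 [-0.07 -0.1  -0.02]
60 [558.4 -46.1 199.4] 26.0 [-0.03 -0.13  0.  ]
72 [557.3 -52.6 199.7] 26.5 [-0.02 -0.13  0.01]
84 [557.  -59.3 200.6] 27.5 [-0.   -0.13  0.02]
96 [558.8 -66.2 202.6] 28.0 [ 0.04 -0.14  0.04]
108 [562.7 -72.2 205.7] 28.0 [ 0.08 -0.12  0.06]
120 [568.3 -76.5 209.8] 27.5 [ 0.11 -0.09  0.08]
132 [575.6 -78.1 214.8] 25.5 [ 0.15 -0.03  0.1 ]
144 [582.  -78.2 219.2] 24.5 [ 0.13 -0.    0.09]
156 [588.3 -75.8 223.5] 22.5 [0.13 0.05 0.09]
168 [594.1 -70.  227.3] 18.5 [0.12 0.12 0.08]
180 [597.8 -65.5 229.9] 17.0 [0.07 0.09 0.05]
192 [600.6 -62.4 232.1] 17.5 [0.06 0.06 0.04]
204 [602.6 -57.8 233.8] 17.0 [0.04 0.09 0.03]
216 [603.3 -52.  234.6] 15.5 [0.01 0.12 0.02]
```

Emit:
move_arm:
  targets: [-1, -0.5, 0, 0.1, 0, -1, -0.3, 0.5, 0, 0, -1, 0, 0.6, 0, 0, -1, 0.6, 0.2, 0.2, 0, -1, 0.5, 0, 0, 0, -1, 0, 0, 0, 0]

```text
clock: 5.2
tcp_pos: [567.8, 2.0, 211.5]
orientation: [0.485, 3.101, 0.001]
contact_force: [0.4, -1.2, -0.1]
opening: -0.3
finger_force: 0.0
```

Emit:
move_arm:
  targets: [-1, 0.09, -0.22, -0.05, 0, -1, 0.09, -0.22, -0.06, 0, -1, 0, -0.2, 0, 0, -1, -0.06, -0.1, -0.03, 0, -1, -0.06, -0.1, -0.03, 0, -1, 0, 0, 0, 0]

```text
clock: 5.8
tcp_pos: [567.4, -41.9, 203.5]
orientation: [0.491, 3.103, 0.0]
contact_force: [-1.1, 0.4, 2.7]
opening: 0.4
finger_force: 1.5
```

```bash
cat > look.py <<'E'
from h import *
import sys
def look(name):
    a=[]
    for c,(x,y) in(("scene",(241,190)),("wrist",(256,192))):
        p,d=camera(c); a.append(cv2.resize(p[y-60:y+60,x-80:x+80],(400,300)) if c!="wrist" else cv2.resize(p,(400,300)))
    cv2.imwrite(f"pics/{name}.png",np.hstack(a)[:,:,::-1])
look(sys.argv[1])
E
python3 look.py c
```

```text
(no output)
```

View pics/c.png

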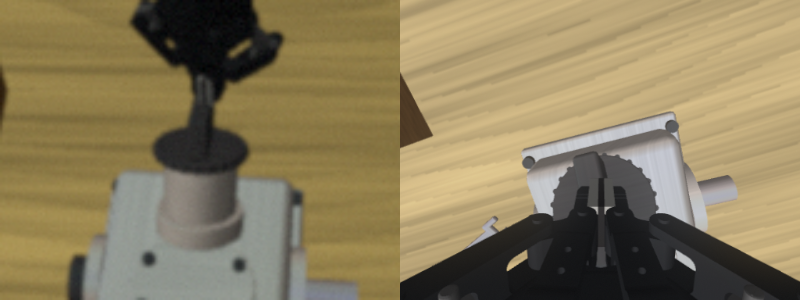

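```bash
cat > ov.py <<'E'
from geo import *
import sys
def ov(name,degs,lift=None):
    m=camera_model("wrist"); p,d=camera("wrist"); p=p[:,:,::-1]; S=4
    uv0=proj(m,O+30*a)[0]; x0=int(np.clip(uv0[0]-75,0,512-150)); y0=int(np.clip(uv0[1]-65,0,384-130))
    c=cv2.resize(p[y0:y0+130,x0:x0+150],None,fx=S,fy=S,interpolation=cv2.INTER_CUBIC); c=cv2.convertScaleAbs(c,alpha=1.8,beta=20); r=c.copy()
    for dg,col in zip(degs,[(0,0,255),(0,255,0),(255,0,0)]):
        o,b,n=cap(np.radians(dg)); q=np.array([o+48*a+i*36*b+j*9*n for i,j in((1,1),(1,-1),(-1,-1),(-1,1))])
        cv2.polylines(r,[np.int32((proj(m,q)-[x0,y0])*S)],True,col,1)
    cv2.imwrite(f"pics/{name}.png",r)
ov(sys.argv[1],[float(v) for v in sys.argv[2:]])
E
python3 ov.py d 0 20 40
```

```text
(no output)
```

View pics/d.png

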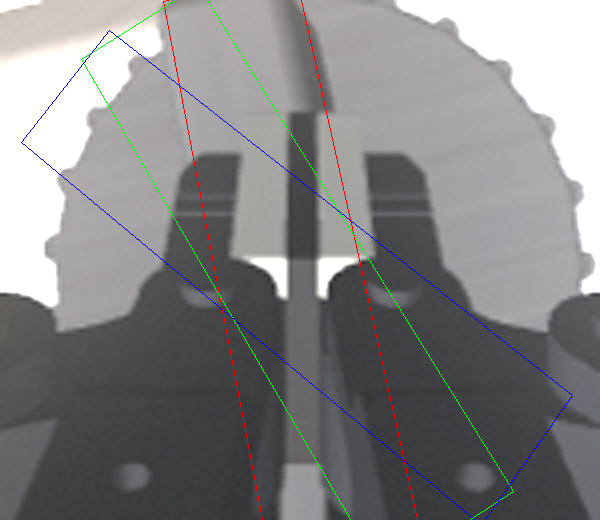

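```bash
cat > bar.py <<'E'
from geo import *
for c in ("scene","wrist"):
    m=camera_model(c);p,d=camera(c);P=cloud(m,d)[d>0]-O; col=p[d>0]
    h=P@a;u=P@e1;v=P@e2
    k=(np.hypot(u,v)<40)&(h>41)&(h<62)
    for lo in range(-40,40,8):
        j=k&(u>=lo)&(u<lo+8)
        if j.sum()>3: print(c,lo+4,j.sum(),"v",np.percentile(v[j],[3,97]).round(1),"h",np.median(h[j]).round(1))
E
python3 bar.py; python3 -c "
from geo import *
s=sense();print(s['tcp_pos'],s['contact_force'],s['opening'])"
python3 - <<'E'
from geo import *
m=camera_model("wrist");p,d=camera("wrist");u=proj(m,O+30*a)[0];print(u)
x0=int(u[0]-100);y0=int(np.clip(u[1]-110,0,384-200))
c=cv2.resize(p[y0:y0+184,x0:x0+200,::-1],None,fx=3,fy=3,interpolation=cv2.INTER_CUBIC)
cv2.imwrite("pics/e.png",cv2.convertScaleAbs(c,alpha=1.8,beta=20))
E
```

```text
scene -4 13 v [-10.3   8.6] h 48.3
scene 4 38 v [-7.7 14.2] h 54.8
scene 12 20 v [-7.3  7.3] h 48.5
scene 20 12 v [-9.   7.6] h 48.7
scene 28 16 v [-8.7  6.5] h 48.2
scene 36 27 v [-7.9  6.7] h 45.2
wrist -36 255 v [-9.5  6.6] h 48.7
wrist -28 533 v [-9.8  7. ] h 48.8
wrist -20 463 v [-9.8  7.2] h 48.8
wrist -12 59 v [-9.5 17.1] h 59.9
wrist 20 22 v [-4.5 -1.2] h 49.1
wrist 28 193 v [-6.9 -1.5] h 49.1
wrist 36 54 v [-7.9 -2.3] h 48.4
[567.43677917 -41.90304102 203.35095206] [-2.32126399 -0.54588825  5.59385601] -0.10102244043519316
[257.83935489 265.243058  ]
```

View pics/e.png

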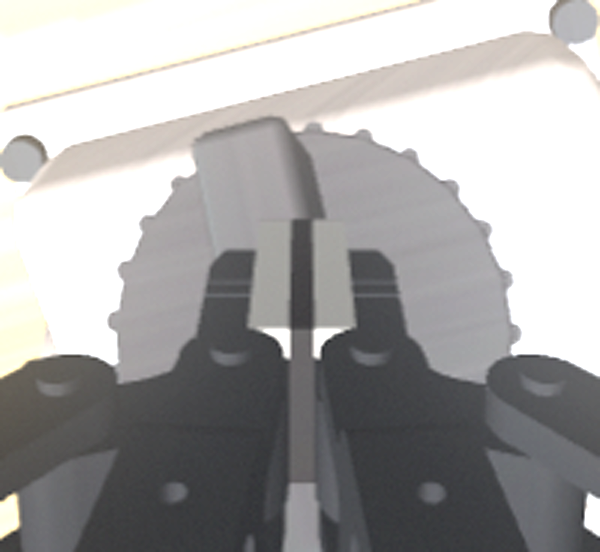

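Run:
```python
from geo import *
m=camera_model("wrist");t=np.array(sense()["tcp_pos"]);p,d=camera("wrist");P=cloud(m,d)
u=proj(m,O+30*a)[0];x0=int(u[0]-100);y0=int(np.clip(u[1]-110,0,384-200))
print("cam",m["position"],"tcp crop px",(proj(m,t)[0]-[x0,y0])*3, "grasp pt",(proj(m,t+[0,0,19])[0]-[x0,y0])*3)
for cx,cy in[(240,150),(260,230),(270,240),(330,240),(270,310),(330,310),(230,270),(370,270),(300,240),(302,400),(310,180),(240,200),(230,240),(300,510)]:
    print((cx,cy),P[y0+cy//3,x0+cx//3].round(1))
for uu in(-36,-20,0,20,36): print(uu,((proj(m,O+48*a+uu*e1)[0]-[x0,y0])*3).round())
```

```text
cam [499.97694481 -19.89950242 379.13551018] tcp crop px [301.73390185 196.36074288] grasp pt [301.65855986 236.90867967]
(240, 150) [549.1 -47.2 221.1]
(260, 230) [554.9 -44.8 243.6]
(270, 240) [554.9 -42.7 249.2]
(330, 240) [557.9 -34.4 248.5]
(270, 310) [555.7 -42.3 268.7]
(330, 310) [557.8 -35.  269.2]
(230, 270) [557.5 -50.  249.5]
(370, 270) [563.2 -30.2 250.8]
(300, 240) [556.6 -38.6 248.5]
(302, 400) [565.7 -41.5 274.4]
(310, 180) [562.1 -38.7 210.3]
(240, 200) [555.9 -49.2 225.6]
(230, 240) [561.4 -53.1 228.7]
(300, 510) [599.4 -52.5 250.8]
-36 [247. 124.]
-20 [265. 213.]
0 [289. 332.]
20 [315. 458.]
36 [337. 565.]
```

Run:
```python
from geo import *
m=camera_model("scene")
def show(px,x):
    n=rays(m,[px])[0]; v=rot(m)@np.r_[n,1]; t=(x-m["position"][0])/v[0]; print(np.array(m["position"])+t*v)
show((161+182/2.5,130+90/2.5),550)   # picture b, tip, tcp 549.9 -64.3 196.4
p,d=camera("scene");P=cloud(m,d)
t=np.array(sense()["tcp_pos"]);print(t,"tcp px",proj(m,t),"+37",proj(m,t+[0,0,37]))
k=(d>0)&(abs(P[...,0]-t[0])<45)&(abs(P[...,1]-t[1])<25)&(P[...,2]>236)&(P[...,2]<330)
for z in range(236,330,6):
    j=k&(P[...,2]>=z)&(P[...,2]<z+6)
    if j.sum(): print(z,j.sum(),P[j].min(0).round(),P[j].max(0).round())
```

```text
[550.         -65.85128166 224.06927945]
[567.46392976 -41.90761421 203.33078651] tcp px [[244.50696232 177.95554142]] +37 [[244.05950956 167.86239351]]
236 28 [574. -59. 236.] [612. -38. 242.]
242 58 [570. -58. 242.] [612. -33. 248.]
248 63 [568. -58. 248.] [611. -29. 254.]
254 22 [568. -56. 254.] [605. -29. 260.]
260 29 [569. -56. 260.] [579. -29. 266.]
266 16 [571. -54. 267.] [580. -30. 272.]
272 19 [569. -55. 272.] [582. -28. 278.]
278 33 [567. -64. 278.] [587. -20. 284.]
284 58 [558. -65. 284.] [589. -18. 290.]
290 61 [562. -66. 290.] [589. -18. 296.]
296 15 [574. -50. 296.] [588. -17. 302.]
302 31 [571. -62. 302.] [587. -28. 308.]
308 24 [576. -62. 308.] [589. -31. 314.]
314 46 [576. -64. 314.] [589. -21. 320.]
320 41 [575. -63. 320.] [589. -17. 326.]
326 19 [575. -63. 326.] [590. -17. 330.]
```

The fingertips actually end about 35 mm above the reported TCP: wrist depth puts them at z≈240 while TCP z is 203. So the shut fingers passed over the bar. I'll redo the push about 35 mm lower.

Emit:
move_arm:
  targets: [-1, 0, 0, 0.4, 0, -1, 0, 0.5, 0, 0, -1, 0.1, 0.4, 0, 0, -1, 0, 0, -0.6, 0, -1, 0, 0, -0.5, 0, -1, 0, -0.2, 0, 0, -1, 0, -0.2, 0, 0, -1, -0.08, -0.06, -0.03, 0, -1, -0.08, -0.05, -0.03, 0, -1, -0.08, -0.06, -0.03, 0, -1, 0, 0, 0, 0]

```text
clock: 7.3
tcp_pos: [561.0, -24.3, 164.2]
orientation: [0.489, 3.102, 0.002]
contact_force: [0.3, 1.7, 1.0]
opening: 0.1
finger_force: 0.4
```

```bash
cat > bar.py <<'E'
from geo import *
# fit bar angle from top-of-bar points (free h) in scene and wrist clouds
from scipy.optimize import minimize_scalar
s=sense(); print(s["tcp_pos"].round(1),s["contact_force"].round(1),round(s["clock"],2))
A=[]
for c in ("scene","wrist"):
    m=camera_model(c);p,d=camera(c);k=d>0;P=cloud(m,d)[k]-O;br=p[k].max(1)
    h=P@a;u=P@e1;v=P@e2
    A.append(np.c_[u,v,h][(np.hypot(u,v)<41)&(h>14)&(h<63)])
    print(c,len(A[-1]))
def score(deg,A):
    f=np.radians(deg); hh=48+2.9*max(f,0); x=A[:,0]*np.cos(f)+A[:,1]*np.sin(f); y=-A[:,0]*np.sin(f)+A[:,1]*np.cos(f)
    return ((abs(A[:,2]-hh)<2.5)&(abs(x)<36)&(abs(y)<9)).sum()-((abs(A[:,2]-hh)<2.5)&(abs(y)>11)).sum()
B=np.vstack(A)
sc=[(score(g,B),score(g,A[0]),g) for g in range(-20,260,4)]
print(sorted(sc,reverse=True)[:5])
E
python3 bar.py
```

```text
[561.  -24.3 164.2] [0.3 1.7 1. ] 7.3
scene 417
wrist 3254
[(np.int64(815), np.int64(74), 4), (np.int64(749), np.int64(76), 0), (np.int64(693), np.int64(66), 8), (np.int64(627), np.int64(73), -4), (np.int64(493), np.int64(65), -8)]
```

Emit:
move_arm:
  targets: [-1, -0.06, -0.06, -0.02, 0, -1, -0.06, -0.08, -0.02, 0, -1, -0.05, -0.08, -0.01, 0, -1, -0.03, -0.1, -0.01, 0, -1, -0.03, -0.1, 0, 0, -1, 0.01, -0.12, 0.02, 0, -1, 0.01, -0.12, 0.02, 0, -1, 0, 0, 0, 0]

```text
clock: 8.2
tcp_pos: [558.5, -28.7, 164.9]
orientation: [0.454, 3.1, 0.058]
contact_force: [9.2, 38.5, 6.5]
opening: -0.2
finger_force: 19.2
```

```bash
python3 bar.py
```

```text
[558.5 -28.7 164.9] [ 9.2 38.5  6.5] 8.2
scene 549
wrist 3345
[(np.int64(341), np.int64(-9), 156), (np.int64(323), np.int64(-7), 160), (np.int64(297), np.int64(14), 12), (np.int64(296), np.int64(-8), 152), (np.int64(276), np.int64(8), 16)]
```

The one-sided push jams: 38 N and the bar has only turned about 12°. I need a pure couple instead, so I'll retreat, turn the tool and straddle the bar at its middle.

Emit:
move_arm:
  targets: [-1, 0, 0.5, 0, 0, -1, 0, 0.3, 0.5, -0.047, -1, 0, 0, 0.7, -0.047, -1, 0, 0, 0.6, -0.047, -0.3, 0.1, -0.3, 0, -0.047, -0.3, 0.1, -0.3, 0, -0.047, -0.3, 0.1, -0.2, 0, -0.047, -0.3, 0.1, 0, 0, -0.047, -0.3, 0, 0, 0, -0.047, -0.3, 0, 0, 0, -0.047, -0.3, 0, 0, 0, -0.047, -0.3, 0, 0, 0, -0.047]

```text
clock: 9.5
tcp_pos: [569.6, -58.5, 252.1]
orientation: [-2.594, -1.771, 0.003]
contact_force: [0.1, -0.0, -0.3]
opening: 29.5
finger_force: 0.0
```

```bash
python3 - <<'E'
from geo import *
s=sense();print(s["joint_positions"].round(2)); M=R.from_rotvec(s["orientation"]).as_matrix();print(s["tcp_pos"],M.round(3),s["contact_force"],s["opening"])
E
python3 bar.py
```

```text
[-0.35  0.51  0.67  1.59 -0.34  1.16  0.02]
[569.61543929 -58.48249885 252.09268928] [[ 0.364  0.931 -0.002]
 [ 0.931 -0.364 -0.001]
 [-0.001 -0.001 -1.   ]] [ 0.07760537 -0.03489402 -0.26787929] 29.547439862177374
[569.6 -58.5 252.1] [ 0.1 -0.  -0.3] 9.5
scene 242
wrist 4283
[(np.int64(2648), np.int64(103), 0), (np.int64(2636), np.int64(101), 4), (np.int64(2444), np.int64(95), 8), (np.int64(2437), np.int64(95), -4), (np.int64(2124), np.int64(82), 12)]
```

Emit:
move_arm:
  targets: [-0.3, 0.2, 0.22, 0, -0.047, -0.3, 0, 0, 0, -0.047, -0.3, 0, 0, 0, -0.047, -0.3, 0, 0, 0, -0.047, -0.3, 0, 0, 0, -0.047, -0.3, 0, 0, 0, -0.047, -0.3, 0, 0, 0, -0.047, -0.3, 0, 0, 0, -0.047, -0.3, 0, 0, 0, -0.035, -0.3, 0, 0, -0.5, 0, -0.3, 0, 0, 0, 0]

```text
clock: 10.7
tcp_pos: [578.2, -45.8, 224.5]
orientation: [-3.138, 0.131, 0.011]
contact_force: [-0.1, 1.5, -0.5]
opening: 29.9
finger_force: 0.0
```

```bash
cat > st.py <<'E'
from geo import *
s=sense();M=R.from_rotvec(s["orientation"]).as_matrix();print("tcp",s["tcp_pos"].round(1),"yawY",np.degrees(np.arctan2(M[1,1],M[0,1])).round(1),"j",s["joint_positions"].round(2),"F",s["contact_force"].round(1),"T",s["torque"].round(2),s["opening"])
E
python3 st.py; python3 ov.py f 0 10
```

```text
tcp [578.2 -45.8 224.5] yawY -94.8 j [-0.52  0.66  1.    1.61 -0.58  1.21 -1.06] F [-0.1  1.5 -0.5] T [ 0.   -0.04 -0.01] 29.912721516034864
```

View pics/f.png

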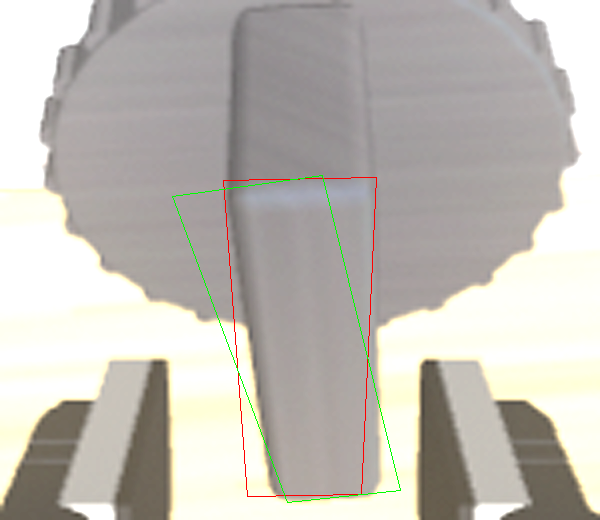

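Emit:
move_arm:
  targets: [-0.3, 0.03, -0.03, -0.4, 0, -0.3, 0, 0, -0.46, 0, -0.35, 0, 0, 0, 0.04, -0.35, 0, 0, 0, 0.04, -0.35, 0, 0, 0, 0.04, -0.35, 0, 0, 0, 0.04, -0.35, 0, 0, 0, 0.04, -0.35, 0, 0, 0.01, 0.04, -0.35, 0, 0, 0.01, 0.04, -0.35, 0, 0, 0, 0]

```text
clock: 11.75
tcp_pos: [582.8, -50.0, 187.3]
orientation: [2.896, 1.212, 0.005]
contact_force: [-0.4, -0.6, 0.7]
opening: 27.9
finger_force: 3.1
```

```bash
python3 st.py; python3 bar.py
```

```text
tcp [582.8 -50.  187.3] yawY -44.6 j [-0.39  0.61  0.73  1.65 -0.46  1.05 -0.3 ] F [-0.4 -0.6  0.7] T [-0.14 -0.14 -0.01] 27.94513325288869
[582.8 -50.  187.3] [-0.4 -0.6  0.7] 11.75
scene 396
wrist 9649
[(np.int64(3304), np.int64(42), 32), (np.int64(3271), np.int64(55), 28), (np.int64(3063), np.int64(37), 36), (np.int64(3018), np.int64(57), 24), (np.int64(2696), np.int64(30), 40)]
```

Emit:
move_arm:
  targets: [-0.3, 0, 0, 0, 0.04, -0.3, 0, 0, 0.01, 0.04, -0.3, 0, 0, 0, 0.04, -0.3, 0, 0, 0.01, 0.04, -0.3, -0.01, 0, 0, 0.04, -0.3, -0.01, 0, 0.01, 0.04, -0.3, -0.01, 0, 0, 0.04, -0.3, -0.01, 0, 0.01, 0.04, -0.3, 0, 0, 0, 0.04, -0.3, 0, 0, 0.01, 0.04, -0.3, 0, 0, 0, 0]

```text
clock: 12.95
tcp_pos: [578.0, -48.5, 190.0]
orientation: [-1.633, -2.68, -0.001]
contact_force: [-6.8, 0.7, 12.6]
opening: 30.4
finger_force: 17.4
```

```bash
python3 st.py; python3 bar.py
```

```text
tcp [578.  -48.5 190. ] yawY 27.3 j [-0.19  0.54  0.38  1.65 -0.23  1.    0.74] F [-6.8  0.7 12.6] T [ 0.28  1.47 -0.32] 30.417644293099475
[578.  -48.5 190. ] [-6.8  0.7 12.6] 12.95
scene 571
wrist 14776
[(np.int64(4124), np.int64(15), 104), (np.int64(4040), np.int64(9), 108), (np.int64(3962), np.int64(21), 100), (np.int64(3725), np.int64(34), 96), (np.int64(3691), np.int64(4), 112)]
```

Emit:
move_arm:
  targets: [-0.2, 0, 0, 0.02, 0, -0.2, 0, 0, 0.02, 0.04, -0.2, 0, 0, 0.01, 0.04, -0.22, -0.01, 0, 0.01, 0.04, -0.25, -0.01, 0, 0.01, 0.04, -0.27, -0.01, 0, 0, 0.04, -0.3, -0.01, 0, 0.01, 0.04, -0.3, 0, 0, 0, 0.04, -0.33, 0, 0, 0.01, 0.04, -0.35, 0, 0, 0, 0.04, -0.37, 0, 0, 0.01, 0.04, -0.37, 0, 0, 0, 0]

```text
clock: 14.25
tcp_pos: [576.4, -52.8, 194.8]
orientation: [0.249, -3.13, 0.006]
contact_force: [-5.8, -0.5, 6.7]
opening: 27.5
finger_force: 8.2
```

```bash
python3 st.py; python3 bar.py
```

```text
tcp [576.4 -52.8 194.8] yawY 99.1 j [ 0.03  0.51  0.04  1.64 -0.02  0.99  1.8 ] F [-5.8 -0.5  6.7] T [-0.15  0.97 -0.2 ] 27.472550241927753
[576.4 -52.8 194.8] [-5.8 -0.5  6.7] 14.25
scene 712
wrist 13221
[(np.int64(4454), np.int64(34), 172), (np.int64(4428), np.int64(36), 168), (np.int64(4333), np.int64(28), 176), (np.int64(4259), np.int64(37), 164), (np.int64(3964), np.int64(34), 180)]
```

Emit:
move_arm:
  targets: [-0.37, 0, 0.04, 0, 0.04, -0.37, 0, 0.04, 0.01, 0.04, -0.37, 0, 0, 0, 0.04, -0.37, 0, 0, 0.01, 0.04, -0.37, 0, 0, 0, 0.04, -0.37, 0, 0, 0.01, 0.04, -0.37, 0, 0, 0, 0.04, -0.37, 0, 0, 0, 0.02, -0.37, 0, 0, 0, 0]

```text
clock: 15.25
tcp_pos: [579.2, -50.5, 197.0]
orientation: [1.643, -2.677, 0.013]
contact_force: [-2.1, -6.2, 11.3]
opening: 27.0
finger_force: 11.8
```

```bash
python3 st.py; python3 bar.py; python3 ov.py g 196 210
```

```text
tcp [579.2 -50.5 197. ] yawY 153.1 j [ 0.18  0.51 -0.21  1.63  0.13  1.    2.6 ] F [-2.1 -6.2 11.3] T [-1.39  0.45 -0.26] 26.992882231049055
[579.2 -50.5 197. ] [-2.1 -6.2 11.3] 15.25
scene 665
wrist 15291
[(np.int64(3877), np.int64(35), 236), (np.int64(3873), np.int64(42), 232), (np.int64(3738), np.int64(49), 228), (np.int64(3656), np.int64(28), 240), (np.int64(3460), np.int64(54), 224)]
```

View pics/g.png

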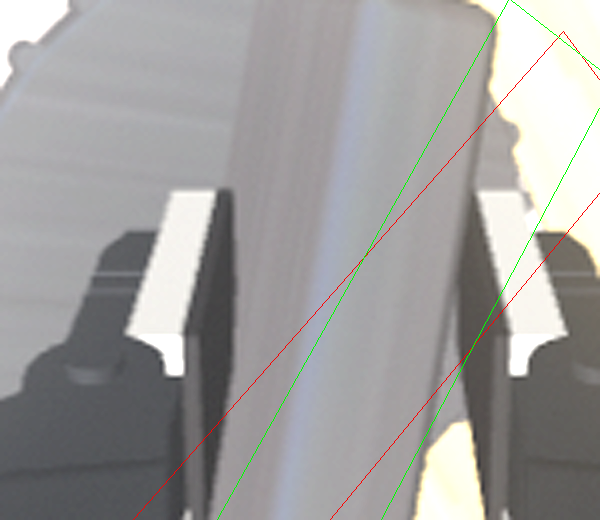

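The bar is past 230°, so the cap is out of the thread. Clamping here would be about 22° off the tilted bar faces. I'll lift off, turn the tool back half a turn and carry the bar on to about 360°, where the faces are vertical.

Emit:
move_arm:
  targets: [-0.2, 0, 0, 0, -0.02, -0.2, 0, 0, 0.3, -0.01, -0.2, 0, 0, 0.7, -0.046, -0.2, 0, 0, 0, -0.046, -0.2, 0, 0, 0, -0.046, -0.2, 0, 0, 0, -0.046, -0.2, 0, 0, 0, -0.046, -0.2, 0, 0, 0, -0.046, -0.2, 0, 0, 0, -0.046, -0.2, 0, 0, 0, -0.046, -0.2, 0, 0, 0, -0.046, -0.2, 0, 0, 0, -0.046]

```text
clock: 16.6
tcp_pos: [577.8, -44.0, 244.0]
orientation: [-0.683, -3.065, 0.0]
contact_force: [0.4, 0.3, 1.0]
opening: 34.4
finger_force: 0.0
```

Emit:
move_arm:
  targets: [-0.2, 0, 0, 0, -0.046, -0.2, 0, 0, 0, -0.046, -0.2, 0, 0, 0, -0.046, -0.2, 0, 0, 0, -0.046, -0.2, 0, 0, 0, -0.046, -0.2, 0, 0, 0, -0.046, -0.2, 0, 0, 0, -0.046, -0.2, 0, 0, 0, -0.046, -0.2, 0, 0, 0, -0.046, -0.2, 0, 0, 0, -0.046, -0.2, 0, 0, 0, -0.046, -0.2, 0, 0, 0, 0]

```text
clock: 17.8
tcp_pos: [577.9, -43.7, 243.9]
orientation: [-2.661, -1.669, 0.002]
contact_force: [0.7, -0.2, -0.4]
opening: 34.0
finger_force: 0.0
```

```bash
python3 st.py
cat > bar2.py <<'E'
from geo import *
# free fit: bar angle, height, centre from the clouds
A=[]
for c in ("scene","wrist"):
    m=camera_model(c);p,d=camera(c);P=cloud(m,d)[d>0]-O
    h=P@a;u=P@e1;v=P@e2
    A.append(np.c_[u,v,h][(np.hypot(u,v)<45)&(h>8)&(h<75)])
for c,B in zip(("scene","wrist"),A):
    best=[]
    for g in range(0,180,4):
        f=np.radians(g);x=B[:,0]*np.cos(f)+B[:,1]*np.sin(f);y=-B[:,0]*np.sin(f)+B[:,1]*np.cos(f)
        for hh in range(40,68,2):
            k=abs(B[:,2]-hh)<2; best.append((int((k&(abs(x)<36)&(abs(y)<9)).sum()-(k&(abs(y)>11)).sum()),g,hh))
    print(c,sorted(best,reverse=True)[:4])
E
python3 bar2.py
```

```text
tcp [577.9 -43.7 243.9] yawY -25.8 j [-0.32  0.51  0.58  1.58 -0.3   1.14 -0.12] F [ 0.7 -0.2 -0.4] T [ 0.    0.02 -0.  ] 34.02688176044902
scene [(49, 60, 42), (48, 60, 44), (47, 64, 44), (47, 64, 42)]
wrist [(426, 76, 60), (409, 72, 60), (396, 80, 60), (376, 68, 60)]
```

```bash
python3 look.py i
```

```text
(no output)
```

View pics/i.png

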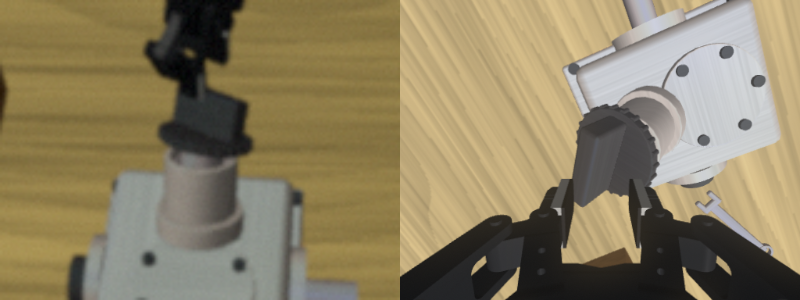

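```bash
cat > fit.py <<'E'
from geo import *
from scipy.optimize import least_squares
def fit(phis=(200,225,250),o0=None,cams=("scene","wrist"),verbose=True):
    Q=[]
    for c in cams:
        m=camera_model(c);p,d=camera(c);P=cloud(m,d)
        s=silhouettes(c,"cap")
        if not s: continue
        K=P[s[0]["region"]&(d>0)]; ctr=O+25*a if o0 is None else o0
        K=K[np.linalg.norm(K-ctr,axis=1)<75]
        if len(K)>400: K=K[::len(K)//400]
        print(c,s[0]["conf"],len(K)); Q.append(K)
    Q=np.vstack(Q)
    def box(p,c,h):
        q=abs(p-c)-h; return np.linalg.norm(np.maximum(q,0),axis=1)+np.minimum(q.max(1),0)
    def cyl(p,r,z0,z1):
        q=np.c_[np.hypot(p[:,0],p[:,1])-r,abs(p[:,2]-(z0+z1)/2)-(z1-z0)/2]; return np.linalg.norm(np.maximum(q,0),axis=1)+np.minimum(q.max(1),0)
    def res(x):
        p=(Q-x[:3])@R.from_rotvec(x[3:]).as_matrix()
        return np.minimum.reduce([box(p,[0,0,29],[36,9,19]),cyl(p,41,0,10),cyl(p,19,-40,0)])
    best=None
    for ph in phis:
        o,b,n=cap(np.radians(ph)); o=o if o0 is None else o0
        r=least_squares(res,np.r_[o,R.from_matrix(np.c_[b,n,a]).as_rotvec()],loss="soft_l1",f_scale=2)
        if best is None or r.cost<best.cost: best=r
    M=R.from_rotvec(best.x[3:]).as_matrix()
    print("cost",best.cost/len(Q),"med",np.median(abs(best.fun)),"O",best.x[:3].round(1),"axis",M[:,2].round(3),"tilt",np.degrees(np.arccos(M[2,2])).round(1),"bar",M[:,0].round(3),"yaw",np.degrees(np.arctan2(M[1,0],M[0,0])).round(1),"n",M[:,1].round(3),"grip",(best.x[:3]+36*M[:,2]).round(1))
if __name__=="__main__": fit()
E
python3 fit.py
```

```text
scene 0.79 432
wrist 0.94 401
cost 0.9356945532468983 med 0.46238455518493815 O [592.3 -46.2 202.7] axis [-0.621  0.152  0.769] tilt 39.7 bar [-0.572 -0.759 -0.311] yaw -127.0 n [ 0.537 -0.633  0.558] grip [570.  -40.7 230.4]
```

Emit:
move_arm:
  targets: [-0.1, -0.12, 0.04, -0.1, -0.03, -0.1, -0.11, 0.04, -0.2, -0.03, -0.15, 0, 0, -0.4, 0, -0.15, 0, 0, -0.4, 0, -0.2, 0, 0, 0, 0.04, -0.2, 0, 0, 0, 0.04, -0.2, 0, 0, 0, 0.04, -0.2, 0, 0, 0, 0.04, -0.2, 0, 0, 0, 0.04, -0.2, 0, 0, 0, 0.04, -0.2, 0, 0, 0, 0]

```text
clock: 19.3
tcp_pos: [567.6, -47.5, 192.7]
orientation: [2.091, 2.333, -0.003]
contact_force: [-2.6, -6.7, 9.9]
opening: 34.0
finger_force: 12.6
```

```bash
python3 st.py; python3 -c "
from fit import *
fit((230,250,270,290))"
```

```text
tcp [567.6 -47.5 192.7] yawY 6.3 j [-0.22  0.52  0.4   1.69 -0.23  0.98  0.37] F [-2.6 -6.7  9.9] T [-1.5   0.49 -0.35] 34.022735675598234
scene 0.56 418
wrist 0.73 434
cost 4.6630732857083785 med 2.2000310631050617 O [606.9 -41.4 205.3] axis [-0.549 -0.04   0.835] tilt 33.4 bar [-0.145 -0.979 -0.142] yaw -98.4 n [ 0.823 -0.199  0.532] grip [587.1 -42.9 235.3]
```

Emit:
move_arm:
  targets: [-0.15, 0, 0.02, 0.03, 0.03, -0.15, 0, 0, 0, 0.04, -0.15, 0, 0, 0, 0.04, -0.15, 0, 0, 0, 0.04, -0.15, 0, 0, 0, 0.04, -0.2, 0, 0, 0, 0.04, -0.2, 0, 0, 0, 0.04, -0.2, 0, 0, 0, 0.04, -0.2, 0, 0, 0, 0.04, -0.2, 0, 0, 0, 0]

```text
clock: 20.5
tcp_pos: [560.9, -53.7, 198.1]
orientation: [-0.586, -3.083, 0.023]
contact_force: [-21.4, -13.0, 36.7]
opening: 34.9
finger_force: 46.6
```

```bash
python3 st.py; python3 -c "
from fit import *
fit((270,290,310,330,350))"
```

```text
tcp [560.9 -53.7 198.1] yawY 68.5 j [-0.02  0.48  0.11  1.68 -0.04  0.99  1.29] F [-21.4 -13.   36.7] T [-3.19  4.39 -1.61] 34.932314626678945
scene 0.88 418
wrist 0.9 411
cost 0.4174349617083197 med 0.49049907146676475 O [589.5 -52.  203.5] axis [-0.642 -0.103  0.76 ] tilt 40.5 bar [ 0.436 -0.865  0.25 ] yaw -63.3 n [0.631 0.492 0.6  ] grip [566.4 -55.7 230.9]
```

Emit:
move_arm:
  targets: [0, 0, 0, 0.1, -0.03, 0.1, 0, 0, 0.2, -0.04, 0.1, 0, 0, 0.5, -0.04, 0.1, 0, 0, 0.3, -0.04, 0.1, 0, 0, 0, -0.04, 0.1, 0, 0, 0, -0.04, 0.1, 0, 0, 0, 0]

```text
clock: 21.4
tcp_pos: [566.4, -39.4, 246.1]
orientation: [1.614, 2.695, -0.0]
contact_force: [-0.0, 0.6, 0.8]
opening: 47.0
finger_force: 0.0
```

```bash
python3 st.py; python3 -c "
from fit import *
fit((270,285,300,315,330))"
```

```text
tcp [566.4 -39.4 246.1] yawY 28.2 j [-0.16  0.45  0.29  1.61 -0.14  1.1   0.66] F [-0.   0.6  0.8] T [ 0.   -0.01 -0.03] 46.9980681260629
scene 0.91 458
wrist 0.88 405
cost 0.4763881847577975 med 0.466026087011171 O [589.2 -51.9 205.1] axis [-0.631 -0.081  0.771] tilt 39.5 bar [ 0.434 -0.861  0.265] yaw -63.3 n [0.643 0.502 0.579] grip [566.5 -54.8 232.9]
```

Emit:
move_arm:
  targets: [0.1, -0.04, -0.16, 0, 0, 0.1, -0.03, -0.15, 0, 0, 0, 0, 0, -0.5, 0, -0.15, 0, 0, -0.55, 0, -0.2, 0, 0, 0, -0.04, -0.2, 0, 0, 0, -0.04, -0.2, 0, 0, 0, -0.04, -0.2, 0, 0, 0, -0.04, -0.2, 0, 0, 0, -0.04, -0.2, 0, 0, 0, -0.04, -0.2, 0, 0, 0, 0]

```text
clock: 22.7
tcp_pos: [562.5, -53.2, 194.4]
orientation: [-2.489, -1.912, -0.002]
contact_force: [-2.5, 3.1, 6.4]
opening: 34.1
finger_force: 10.5
```

```bash
python3 st.py; python3 -c "
from fit import *
fit((250,270,285,300))"
```

```text
tcp [562.5 -53.2 194.4] yawY -15.0 j [-0.26  0.52  0.49  1.69 -0.29  1.    0.08] F [-2.5  3.1  6.4] T [0.77 0.51 0.31] 34.11285381227126
scene 0.61 716
wrist 0.75 401
cost 0.5201576746031624 med 0.5038519542467785 O [587.9 -52.4 204.2] axis [-0.701 -0.05   0.711] tilt 44.7 bar [ 0.096 -0.995  0.025] yaw -84.5 n [0.706 0.086 0.703] grip [562.6 -54.2 229.7]
```

Emit:
move_arm:
  targets: [0.1, 0, 0, 0, 0.03, 0.1, 0, 0, 0.3, 0, 0.1, 0, 0, 0.7, -0.04, 0.5, 0, 0, 0.3, -0.047, 1, 0, 0, 0, -0.047, 1, 0, 0, 0, -0.047, 1, 0, 0, 0, -0.047, 1, 0, 0, 0, -0.047, 1, 0, 0, 0, -0.047, 1, 0, 0, 0, -0.047, 1, 0, 0, 0, -0.047, 1, 0, 0, 0, 0]

```text
clock: 24.1
tcp_pos: [562.7, -55.6, 258.3]
orientation: [3.137, 0.15, -0.001]
contact_force: [1.2, -0.1, -1.1]
opening: 85.2
finger_force: 0.0
```

```bash
python3 st.py; python3 -c "
from fit import *
fit((250,270,285,300))"
python3 - <<'E'
from geo import *
# finger tip height vs TCP at this opening, from wrist depth
m=camera_model("wrist");t=np.array(sense()["tcp_pos"]);p,d=camera("wrist");P=cloud(m,d)[d>0]
M=R.from_rotvec(sense()["orientation"]).as_matrix();q=(P-t)@M
k=(abs(q[:,0])<14)&(abs(abs(q[:,1])-48)<12)&(q[:,2]>-120)&(q[:,2]<0)
print("tool-z hist of finger pts",np.histogram(q[k,2],bins=np.arange(-120,5,6)))
E
```

```text
tcp [562.7 -55.6 258.3] yawY -84.5 j [-0.46  0.54  0.85  1.6  -0.42  1.2  -1.  ] F [ 1.2 -0.1 -1.1] T [-0.03  0.01  0.05] 85.20230224393893
scene 0.61 486
wrist 0.95 410
cost 0.48247882153788035 med 0.5557922825279196 O [587.7 -52.  204.2] axis [-0.701 -0.047  0.712] tilt 44.6 bar [ 0.093 -0.995  0.026] yaw -84.6 n [0.707 0.085 0.702] grip [562.5 -53.6 229.9]
tool-z hist of finger pts (array([ 238,  590,  483, 5233, 1767,  633, 1083, 1169, 1090,  935,  824,
        573,   80,    0,    0,    0,    0,    0,    0,    0]), array([-120, -114, -108, -102,  -96,  -90,  -84,  -78,  -72,  -66,  -60,
        -54,  -48,  -42,  -36,  -30,  -24,  -18,  -12,   -6,    0]))
```

Emit:
move_arm:
  targets: [1, 0, 0.04, -0.5, 0, 1, 0, 0, -0.6, 0, 1, 0, 0, -0.5, 0, 1, 0, 0, -0.25, 0, 1, 0, 0, 0, 0, -1, 0, 0, 0, 0, -1, 0, 0, 0, 0, -1, 0, 0, 0, 0, -1, 0, 0, 0, 0]
  newtons: 40

```text
clock: 25.25
tcp_pos: [563.7, -53.8, 167.4]
orientation: [3.137, 0.15, 0.004]
contact_force: [-0.2, -1.6, 3.7]
opening: 71.4
finger_force: 48.5
```

```bash
python3 st.py; python3 look.py k
```

```text
tcp [563.7 -53.8 167.4] yawY -84.5 j [-0.42  0.62  0.79  1.73 -0.51  1.   -0.92] F [-0.2 -1.6  3.7] T [-0.27  0.07  0.07] 71.35111071203241
```

View pics/k.png

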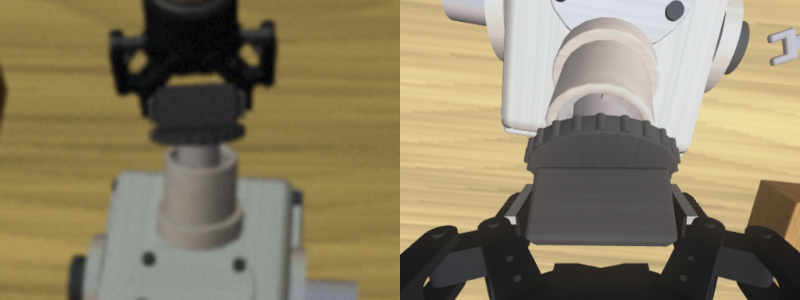

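The gripper now holds the bar by its two ends (opening 71 mm, 48 N), with the stem still in the neck. I'll pull it out along the axis.

Emit:
move_arm:
  targets: [-1, -0.12, 0, 0.16, 0, -1, -0.13, 0, 0.17, 0, -1, -0.13, 0, 0.17, 0, -1, -0.13, 0, 0.17, 0, -1, -0.13, 0, 0.17, 0, -1, -0.13, 0, 0.2, 0, -1, -0.1, 0, 0.3, 0, -1, -0.1, 0, 0.3, 0, -1, 0, 0, 0.4, 0, -1, 0, 0, 0.4, 0, -1, 0, 0, 0, 0]
  newtons: 60

```text
clock: 26.45
tcp_pos: [516.1, -54.0, 291.5]
orientation: [3.137, 0.15, 0.011]
contact_force: [0.8, -0.4, -2.7]
opening: 71.3
finger_force: 73.3
```

```bash
python3 st.py; python3 -c "
from fit import *
t=np.array(sense()['tcp_pos'])
fit((255,270,285),o0=t+[15,0,40])"
```

```text
tcp [516.1 -54.  291.5] yawY -84.5 j [-0.54  0.43  0.9   1.67 -0.36  1.21 -1.03] F [ 0.8 -0.4 -2.7] T [-0.06  0.06 -0.03] 71.29319555674113
scene 0.91 426
wrist 0.63 403
cost 0.9942241023012003 med 1.1304392441204012 O [540.1 -52.4 326.3] axis [-0.71  -0.055  0.702] tilt 45.4 bar [ 0.096 -0.995  0.019] yaw -84.5 n [0.697 0.081 0.712] grip [514.5 -54.4 351.6]
```

The cap is out and hanging in the grip: 2.7 N of weight, axis 45° from vertical. Next I'll carry it over to the tray.

Emit:
move_arm:
  targets: [-1, -0.05, 0.4, 0, 0.01, -1, -0.1, 0.7, 0, 0.011, -1, -0.11, 0.75, 0, 0.011, -1, -0.12, 0.75, 0, 0.011, -1, -0.12, 0.75, 0, 0.011, -1, -0.12, 0.75, 0, 0.011, -1, -0.12, 0.75, 0, 0.011, -1, -0.12, 0.75, 0, 0.011, -1, -0.12, 0.75, 0, 0.011, -1, -0.12, 0.75, -0.2, 0.011, -1, 0, 0.6, -0.4, 0, -1, 0, 0.3, -0.5, 0]

```text
clock: 27.85
tcp_pos: [458.0, 351.6, 231.2]
orientation: [-3.063, -0.691, 0.001]
contact_force: [0.2, -0.2, -3.6]
opening: 70.8
finger_force: 73.2
```

```bash
python3 st.py; python3 -c "
from fit import *
t=np.array(sense()['tcp_pos'])
fit((270,285,300),o0=t+[23,10,35],cams=('scene','wrist','top'))"
```

```text
tcp [458.  351.6 231.2] yawY -64.6 j [-1.14  0.55  0.74  1.61 -0.4   1.13 -1.43] F [ 0.2 -0.2 -3.6] T [-0.03  0.1  -0.05] 70.8268605154136
scene 0.64 488
wrist 0.82 405
top 0.76 301
cost 1.6796490391206715 med 1.5461043047579048 O [480.8 359.3 266.7] axis [-0.651 -0.308  0.693] tilt 46.1 bar [ 0.421 -0.907 -0.008] yaw -65.1 n [0.631 0.287 0.721] grip [457.4 348.2 291.7]
```

Emit:
move_arm:
  targets: [-1, 0.05, -0.2, -0.6, 0, -1, 0, 0, -0.8, 0, -1, 0, 0, -0.8, 0, -1, 0, 0, -0.8, 0, -1, 0, 0, -0.6, 0, -1, 0, 0, -0.4, 0, -1, 0, 0, -0.1, 0, -1, 0, 0, -0.08, 0, -1, 0, 0, 0, 0]

```text
clock: 29.05
tcp_pos: [463.3, 337.2, 25.4]
orientation: [-3.066, -0.681, -0.004]
contact_force: [0.5, -0.3, -3.7]
opening: 71.3
finger_force: 72.9
```

```bash
python3 st.py
```

```text
tcp [463.3 337.2  25.4] yawY -64.9 j [-1.    0.79  0.56  1.84 -0.62  0.7  -1.23] F [ 0.5 -0.3 -3.7] T [ 0.01  0.05 -0.01] 71.28644282081049
```

Emit:
move_arm:
  targets: [-1, 0, 0, -0.1, 0, -1, 0, 0, -0.08, 0, -1, 0, 0, -0.06, 0, -1, -0.08, -0.03, -0.05, 0, -1, -0.08, -0.03, -0.06, 0, -1, 0, 0, 0, 0]
  newtons: 30

```text
clock: 29.65
tcp_pos: [457.2, 335.4, 8.2]
orientation: [-3.065, -0.682, -0.013]
contact_force: [2.7, 1.6, 1.9]
opening: 71.2
finger_force: 73.7
```

```bash
python3 st.py; python3 -c "
from fit import *
t=np.array(sense()['tcp_pos'])
fit((270,285,300),o0=t+[23,10,35],cams=('scene','wrist','top'))"
```

```text
tcp [457.2 335.4   8.2] yawY -64.9 j [-1.    0.8   0.53  1.87 -0.65  0.64 -1.2 ] F [2.7 1.6 1.9] T [ 0.37 -0.88 -0.03] 71.16443402460979
scene 0.87 698
wrist 0.68 404
top 0.63 180
cost 2.937359019203091 med 1.7404454022340667 O [480.1 347.5  48.4] axis [-0.587 -0.231  0.776] tilt 39.1 bar [ 0.635 -0.726  0.265] yaw -48.8 n [0.502 0.648 0.573] grip [459.  339.2  76.3]
```

Emit:
move_arm:
  targets: [-1, -0.06, -0.03, -0.05, 0, -1, -0.06, -0.03, -0.05, 0, -1, -0.06, -0.03, -0.05, 0, -1, -0.06, -0.03, -0.05, 0, -1, 0, 0, 0, 0]
  newtons: 25

```text
clock: 30.45
tcp_pos: [445.6, 328.9, -1.6]
orientation: [-3.066, -0.68, -0.013]
contact_force: [2.9, 0.6, 9.2]
opening: 71.1
finger_force: 74.8
```

```bash
python3 st.py; python3 -c "
from fit import *
t=np.array(sense()['tcp_pos'])
fit((270,285,300),o0=t+[23,10,35],cams=('scene','wrist'))"
```

```text
tcp [445.6 328.9  -1.6] yawY -65.0 j [-0.99  0.8   0.51  1.91 -0.66  0.6  -1.18] F [2.9 0.6 9.2] T [ 0.34 -1.34 -0.02] 71.07561720852492
scene 0.87 680
wrist 0.91 402
cost 1.3656654737190335 med 0.7424316313295742 O [472.  342.1  41.3] axis [-0.763 -0.337  0.552] tilt 56.5 bar [ 0.416 -0.909  0.019] yaw -65.4 n [0.495 0.244 0.834] grip [444.5 330.   61.2]
```

Emit:
move_arm:
  targets: [-1, -0.04, -0.02, -0.04, 0, -1, -0.04, -0.02, -0.04, 0, -1, 0, 0, 0, 0]

```text
clock: 30.95
tcp_pos: [441.6, 326.9, -5.5]
orientation: [-3.066, -0.68, -0.013]
contact_force: [2.9, 1.7, 9.6]
opening: 71.3
finger_force: 75.0
```

```bash
python3 st.py; python3 -c "
from fit import *
t=np.array(sense()['tcp_pos'])
fit((270,285,300),o0=t+[26,13,43],cams=('scene','wrist'))"
```

```text
tcp [441.6 326.9  -5.5] yawY -65.0 j [-0.99  0.8   0.5   1.92 -0.67  0.58 -1.18] F [2.9 1.7 9.6] T [ 0.4  -1.3  -0.03] 71.27502524391107
scene 0.58 601
wrist 0.94 404
cost 2.547859860169546 med 2.0244474320843935 O [469.5 343.4  49.6] axis [-0.65  -0.254  0.717] tilt 44.2 bar [ 0.405 -0.913  0.044] yaw -66.1 n [0.643 0.319 0.696] grip [446.2 334.3  75.4]
```

Emit:
move_arm:
  targets: [-1, -0.04, -0.02, -0.04, 0, -1, -0.02, -0.01, -0.04, 0, -1, -0.02, -0.01, -0.04, 0, -1, 0, 0, 0, 0]

```text
clock: 31.55
tcp_pos: [441.3, 326.8, -6.7]
orientation: [-3.061, -0.678, -0.025]
contact_force: [-0.5, -0.0, 36.9]
opening: 71.3
finger_force: 78.4
```

```bash
python3 st.py; python3 -c "
from fit import *
fit((270,285,300),o0=np.array([468.,340,42]),cams=('wrist',))"
```

```text
tcp [441.3 326.8  -6.7] yawY -65.0 j [-0.99  0.8   0.49  1.93 -0.68  0.57 -1.17] F [-0.5 -0.  36.9] T [ 0.4  -0.78 -0.04] 71.30783121369801
wrist 0.73 401
cost 2.509708231054316 med 2.186556600267801 O [468.7 341.2  49.2] axis [-0.655 -0.27   0.706] tilt 45.1 bar [ 0.394 -0.919  0.014] yaw -66.8 n [0.645 0.287 0.708] grip [445.2 331.5  74.6]
```

The force has risen to 37 N, so the cap is resting on the tray floor. I'll ease off, open, and lift away.

Emit:
move_arm:
  targets: [-1, 0, 0, 0.06, 0, -1, 0, 0, 0, 0, 1, 0, 0, 0, 0, 1, 0, 0, 0, 0, 1, 0, 0, 0, 0, 1, 0, 0, 0, 0, 1, 0, 0, 0.2, 0, 1, 0, 0, 0.6, 0, 1, 0, 0, 0.9, 0, 1, 0, 0, 0.9, 0, 1, 0, 0, 0.9, 0, 1, 0, 0, 0, 0]

```text
clock: 32.85
tcp_pos: [437.9, 325.3, 171.0]
orientation: [-3.062, -0.681, -0.019]
contact_force: [1.0, 0.2, -0.7]
opening: 85.6
finger_force: 0.0
```

```bash
python3 st.py
python3 - <<'E'
from fit import *
fit((270,285,300),o0=np.array([468.,340,42]),cams=('scene','wrist'))
p,_=camera("scene");q,_=camera("wrist")
cv2.imwrite("pics/z.png",np.hstack([cv2.resize(p,(400,300)),cv2.resize(q,(400,300))])[:,:,::-1])
E
```

```text
tcp [437.9 325.3 171. ] yawY -64.9 j [-1.14  0.56  0.72  1.79 -0.45  0.94 -1.36] F [ 1.   0.2 -0.7] T [ 0.   -0.01 -0.01] 85.61393167660734
scene 0.83 659
wrist 0.77 404
cost 0.8077213541022707 med 0.7513777450021237 O [465.2 338.9  40.4] axis [-0.8   -0.364  0.477] tilt 61.5 bar [ 0.417 -0.909  0.006] yaw -65.3 n [0.431 0.204 0.879] grip [436.4 325.8  57.6]
```

View pics/z.png

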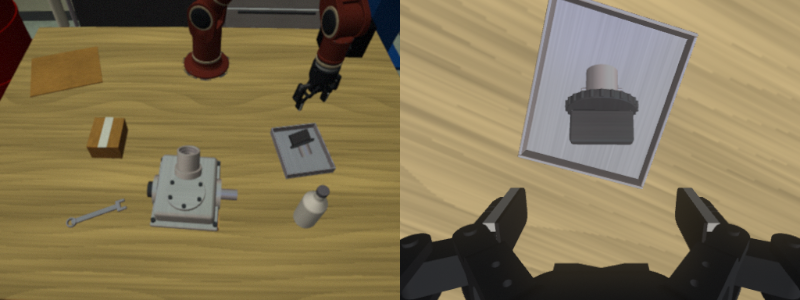

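The cap lies still in the middle of the tray, at about (300,140) in the left view. The neck is open, the gripper is clear, and the bottle, carton and wrench haven't moved. I'm handing the job in.

```bash
python3 -c "
from plant import *
print(finish_job())"
```

```text
the job is handed in; nothing more can be done
None
```

The cap is unscrewed, lifted clear of the neck and lying on its side in the steel tray; the gripper has let go, the bottle, carton and wrench are where they were, and I handed the job in at about 33 s of the 66 s allowed.

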